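# Seal the dust trap: plug its leaning inlet and shut its clean-out door

## Task

Make the green dust trap airtight: set the orange tapered plug fully home in the leaning inlet port, its collar down on the rim all round, then push the grey clean-out door shut until it seats on its catch. Leave everything else on the bench where it is.

Things in the scene. Friction and masses are not known exactly. Their poses are not given: they have to be found in the camera images.
- plug: the orange tapered plug, a turned plastic stopper 108 mm tall, standing upright on its small end; origin at the centre of its foot, z along its axis towards the grip. From the foot up: taper 50 mm long (42 mm wide at the foot, 50 mm under the collar), collar 74 mm wide and 8 mm thick, round grip 30 mm wide and 50 mm long. 160 g
- plug_collar (a point): centre of the underside of the orange plug's collar, 50 mm above its foot; axes as plug
- plug_grip (a point): middle of the orange plug's round grip, on its axis, 84 mm above its foot
- trap: the dust trap: green sheet-steel box 220 deep (x) x 260 wide (y) x 150 mm high, fixed to the bench; origin under its centre, its front (-x side) has the door. On its roof the inlet port, and at the far left of the roof a capped steel stub 74 mm wide and 55 mm high (65, 85 mm from the centre in x, y)
- port_mouth (a point): centre of the rim of the dust trap's inlet port, an open steel pipe on the roof that leans 32 degrees from vertical towards the front; z points out of the pipe along its axis. Bore 54 mm wide and at least 60 mm deep, wall 4 mm. The plug is home when its collar's underside lies on this rim. The mouth is about 218 mm above the bench
- door (a joint): the trap's grey clean-out door (rad): 0 shut, seated on its catch; grows as the free edge swings out towards the robot. Hinged upright at the front's right-hand (-y) side, stays where it is left. The spring catch begins to resist at about 0.10, and past about 0.03 it draws the door shut; pushing it over takes about 10 N at the free edge
- door_hinge (a point): point on the door's upright hinge line, 113 mm above the bench; axes turn with the door: y along the panel to its free edge, -x out of its front face
- door_push (a point): point on the door's front face near its free top corner (185 mm from the hinge; the panel is 210 mm wide and 11 mm thick, its top edge 137 mm above the bench, this point 113 mm); axes as door_hinge. A black knob sticks out 24 mm, 100 mm from the hinge and 73 mm above the bench
- small_plug: small black tapered plug (too small for the port), same shape as the orange one: 108 mm tall, collar 56 mm wide; stands upright, origin under its foot
- glue: yellow glue bottle with red cap, 56 mm wide, 120 mm tall, standing; origin under it
- tape: roll of blue tape lying flat, 100 mm across, 24 mm high; origin under its centre
- hammer: hammer lying on the bench, its own x along the handle
- driver: screwdriver lying on the bench, its own x along it
- offcut: pale wood offcut 160 x 70 x 38 mm lying flat; origin under its centre
- brush: paint brush lying on the bench, its own x along it
- stain: steel can 72 mm wide, 100 mm tall, standing; origin under it
Mind the look-alikes: they are no part of the job. Leave any blue or turquoise look-alike of the plug alone.

How it is judged:
On the way, in this order (a step that is already met when the one before it is completed fails the run):
1. the orange plug sits home in the port (distance between plug_collar and port_mouth below 0.008 m and angle between the z axis of plug and the z axis of port_mouth, either way round below 0.1 rad), for 0.2 s.
2. the door is shut on its catch (value of joint door below 0.025 rad), for 0.2 s.
At the end, for the whole second after the job is handed in: The orange plug sits in the inlet port, centre of the collar's underside within 8 mm of the centre of the rim and its axis within 0.1 rad of the port's, at rest; the door reads under 0.025 rad (all of step 1 and value of joint door below 0.025 rad and linear speed of plug below 0.02 m/s); the robot touches nothing.
It fails at once if a bystander is knocked over or shoved more than 40 mm (distance of any of small_plug, glue, tape, hammer, driver, offcut, brush, stain from where it was at the start of the episode above 0.04 m or angle between any of small_plug, glue, stain's own z axis and vertical above 0.6 rad).
It also fails if it takes over 61 s, if anything falls off the work surface, if the arm or the gripper's body presses on something with over 40 N, if the wrist force passes 120 N, or if a joint passes its speed limit or range.

## Robot

A 6-joint arm with a two-finger parallel gripper is mounted at the origin on the work surface. World frame = base frame: x ahead of the robot, y to its left, z up, the work surface at z = 0. Lengths are in m, angles in rad, forces in N, time in s.
With the tool pointing down it reaches from about 0.275 to 0.85 m from the base axis. Payload 19 kg.
Tool frame: the origin (TCP) lies at the very end of the fingers, on their centre line; the grasp point (between the pads) lies 19 mm behind it (arm.hold_point_z is the distance from the TCP to the grasp point, in m); z points along the fingers, y is the line along which they close (so a half turn about z gives the same grasp; the last joint's range is limited). The gripper opens to 85 mm and grips with 20 to 120 N. Pads are 22 mm wide; open, the fingers measure 114 mm over their backs; the gripper's body (76 mm by 85 mm) begins 54 mm behind the grasp point. The pads swing forward as they close: fully open they stand 13 mm farther back than shut.
Start: joints at [-1.384, 0.15, 1.437, -0, 1.554, -0.134], TCP at [0.181, -0.546, 0.194] pointing down, gripper open.
Joint ranges: [-2.8, 2.8], [-0.68, 2.1], [0.12, 2.68], [-1.39, 4.53], [0.16, 2.79], [-2.81, 2.81]. Speed limits (rad/s): [1.89, 1.89, 2.22, 3.01, 3.01, 3.01].

## Interface

Orientations are given as a rotation vector (axis times angle).
In Python, from cell import readout, imaging, order, arm gives the robot as it stands.
- The arm moves only by the tool apply_moves, never from a script. Its arguments are lists of equal length, an entry for each row: "fingers": the opening, from -1 (shut) to 1 (fully open); "slide": the shift along the tool's x, y, z scaled (see below), a list of three; "spin": the turn about the tool's z scaled (see below). In form: {"fingers": [fingers, ...], "slide": [[dx, dy, dz], ...], "spin": [spin, ...]}. A call has 1 to 12 rows; each row shifts and turns the commanded pose from where the row before left it, along the tool's axes as they then stand; what a row does not reach is not made up. The controller multiplies each number of a shift by 15 cm and each number of a turn by 60 degrees. A row lasts 1/8 s, in which the tool goes at most 62.5 mm and 10.7 degrees, less where a joint would pass 70% of its speed; a pose out of reach is approached as far as the arm can. A call with a number of a shift or a turn outside -1 to 1 is refused whole. A call with a gripper value outside its range is refused whole. The fingers move at their own pace and stop on an object; "squeeze" is the grip in N (left out, the last holds). Time passes only in rows, so rows that do not move let the fingers close. It gives the time, the measured TCP pose, the force, the opening and the grip force at its end, in the units of the state.
- readout.sense(): the state, without advancing time (a new reading comes with each control period).
- imaging.camera(name): name is "side" or "top" or "wrist"; returns a dict with "pixels" (480x640x3 uint8, blue, green, red), "z_map" (480x640 float32, m along the optical axis (not along the pixel's ray), 0 where there is no reading), "camera_matrix" (3x3 intrinsics, pixels), "D" ([k1, k2, p1, p2, k3] as OpenCV has them; the pictures are not rectified), "T" (4x4, takes a point from camera to world coordinates); the wrist camera has in their place "hand_eye" (4x4, takes a point from camera to tool coordinates, whose origin is the TCP and whose axes are the flange's). Camera axes: x right, y up, looking along -z (the intrinsics and any distortion apply to the point x, -y, -z); pixel columns grow to the right and rows downward; lengths in m; the calibration is good to about 2 mm. A picture is of the moment at which its call begins: read the wrist's pose just before it.
- order.hand_in(): hands the job in; it is judged then, once.
Trained networks look in a picture, given as the dict that the camera call returned (one of the last four; its "shot" number tells which), for a name from the list of things; names that differ only in an ending like _2 or _b are one class to them, and where a whole thing is asked for, a point or a joint stands for the part that bears it (a point fixed in the world has none). Each returns a list of dicts, best first, with "confidence" (0 to 1); they miss things now and then, are a little off and sometimes report something else, mostly with a low value. They report only what shows in the picture. A call takes as long as a camera call. They do not tell look-alikes from the thing itself.
- imaging.outline_of(query, picture): "pixels" (480x640 bool, what is visible of it) and "pixel" ([row, column] in pixels, amid what is visible of it).
The state is a dict: "time_s": time; "q": joint angles; "joint_velocities": joint speeds; "effort": joint torques, N m; "eef_pos": TCP position; "ee_rot": TCP orientation; "ft_force": force on the tool from outside, world axes, zero at the start; "ft_torque": the same for the moment, N m; "finger_gap": finger opening in m; "grip_force": force on a finger pad.
Only numpy, scipy, OpenCV 4.12 (cv2) and the standard library are available. Lean on these libraries where they do the work, as an engineer would, in place of code of your own. Each camera call takes 0.05 s, during which the arm holds its last target. There are 200 camera calls.

## Working session

There is one attempt and no reset: what is moved stays moved. The work goes in short steps, Python scripts to look and compute and a tool call to move; the robot and the scene stay as the last step left them, time stands still between calls to the robot, and variables do not carry over. Pictures are saved under pics/ and viewed, at most 10 in all, crops included, and the job is handed in when it is done.

Besides the shell and the picture viewer there is one more tool, called after "Emit:" by a JSON object that holds its "method" and its "body", one argument or row to a line. apply_moves: Moves the arm, as the interface text tells. Shifts and turns lie within -1 to 1; 1 stands for 15 cm of shift or 60 degrees of turn. Its arguments: {"type":"object","properties":{"fingers":{"type":"array"},"slide":{"type":"array"},"spin":{"type":"array"},"squeeze":{"type":"number"}},"required":["fingers","slide","spin"]}

```bash
ls; mkdir -p pics
cat > h.py <<'E'
import numpy as np, cv2
from cell import readout, imaging, order, arm
from scipy.spatial.transform import Rotation as R
def shot(n):
    s=readout.sense(); c=imaging.camera(n)
    if n=="wrist":
        T=np.eye(4);T[:3,:3]=R.from_rotvec(s["ee_rot"]).as_matrix();T[:3,3]=s["eef_pos"]
        c["T"]=T@np.array(c["hand_eye"])
    return c
def rays(c,px):  # px list of [row,col] -> origin, dirs (dir scaled to unit optical depth)
    p=np.array(px,float).reshape(-1,2)[:,::-1].reshape(-1,1,2)
    u=cv2.undistortPoints(p,np.array(c["camera_matrix"],float),np.array(c["D"],float)).reshape(-1,2)
    d=np.c_[u[:,0],-u[:,1],-np.ones(len(u))]
    T=np.array(c["T"]); return T[:3,3],d@T[:3,:3].T
def pts(c,mask):
    rc=np.argwhere(mask); z=np.array(c["z_map"])[mask]; ok=z>0
    o,d=rays(c,rc[ok]); return o+d*z[ok][:,None], rc[ok]
def proj(c,P):
    T=np.linalg.inv(np.array(c["T"])); q=np.atleast_2d(P)@T[:3,:3].T+T[:3,3]; q=q*[1,-1,-1]
    return cv2.projectPoints(q,np.zeros(3),np.zeros(3),np.array(c["camera_matrix"],float),np.array(c["D"],float))[0].reshape(-1,2)[:,::-1]
E
python3 - <<'E'
from h import *
s=readout.sense(); print(s, arm.hold_point_z)
for n in ("side","top"):
    c=shot(n); cv2.imwrite(f"pics/{n}0.png",c["pixels"]); print(n,np.round(c["T"],3).tolist())
    for q in ("plug","small_plug","trap","door","port_mouth","stain","glue"):
        try:
            for r in imaging.outline_of(q,c)[:4]:
                P,_=pts(c,r["pixels"]); print(n,q,round(r["confidence"],2),np.round(r["pixel"]),r["pixels"].sum(),np.round(np.median(P,0),3),np.round(P[:,2].max(),3))
        except Exception as e: print(q,e)
E
```

```text
pics
{'time_s': 0.0, 'q': array([-1.38400670e+00,  1.50989844e-01,  1.43801548e+00, -9.43872155e-06,
        1.55379129e+00, -1.34038497e-01]), 'joint_velocities': array([-2.66950045e-05,  6.29599497e-04, -6.01828694e-04, -4.80719461e-05,
        1.00257865e-03, -2.37024325e-04]), 'effort': array([-4.74745975e-04, -7.13052320e+01, -5.70872033e+01, -3.68376159e-04,
        8.93245102e-03, -5.11333235e-05]), 'eef_pos': array([ 0.18123162, -0.54539399,  0.19388103]), 'ee_rot': array([-3.10007058e+00, -5.01605125e-01,  6.46693147e-05]), 'ft_force': array([-0.50203011,  0.14102505, -0.27689491]), 'ft_torque': array([ 0.01230824,  0.02764597, -0.03086194]), 'grip_force': 0.0, 'finger_gap': 0.08541211192299221} 0.0187
side [[0.955, 0.216, -0.202, 0.239], [-0.295, 0.725, -0.623, -0.973], [0.012, 0.654, 0.756, 1.217], [0.0, 0.0, 0.0, 1.0]]
side plug 0.97 [466. 384.] 800 [ 0.473 -0.648  0.06 ] 0.116
side plug 0.8 [401. 296.] 918 [ 0.344 -0.461  0.059] 0.113
side plug 0.7 [358. 282.] 830 [ 0.34  -0.347  0.059] 0.114
side plug 0.68 [437. 336.] 927 [ 0.392 -0.554  0.059] 0.114
side small_plug 0.9
[... 649 characters left out ...]
9 [315. 445.] 439 [ 0.344 -0.441  0.059] 0.113
top plug 0.55 [311. 406.] 438 [ 0.341 -0.327  0.058] 0.113
top small_plug 0.57 [255. 372.] 226 [ 0.511 -0.225  0.061] 0.113
top small_plug 0.41 [252. 224.] 795 [0.5   0.254 0.105] 0.147
top small_plug 0.21 [213. 340.] 336 [ 0.651 -0.113  0.023] 0.032
top trap 0.79 [208. 227.] 7749 [0.637 0.235 0.15 ] 0.238
top door 0.89 [249. 221.] 760 [0.499 0.258 0.106] 0.147
top port_mouth 0.68 [196. 242.] 491 [0.652 0.185 0.191] 0.238
top stain 0.81 [221. 153.] 605 [0.592 0.487 0.097] 0.109
top stain 0.47 [255. 223.] 915 [0.501 0.255 0.094] 0.147
top glue 0.8 [273. 326.] 241 [ 0.45  -0.084  0.088] 0.128
top glue 0.18 [222. 150.] 610 [0.592 0.486 0.097] 0.109
```

View pictures.

View pics/side0.png

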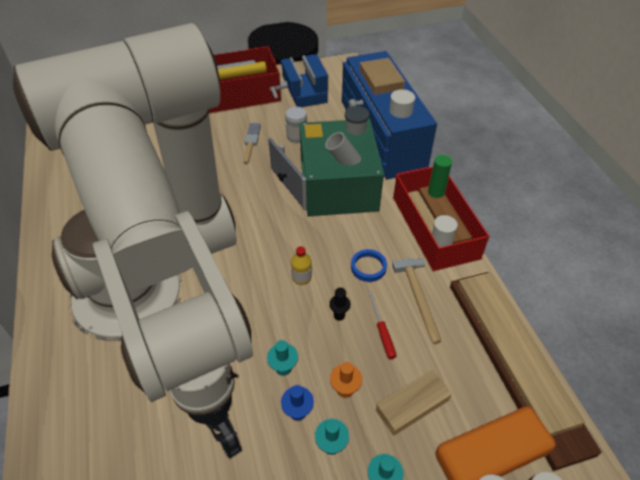

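View pics/top0.png

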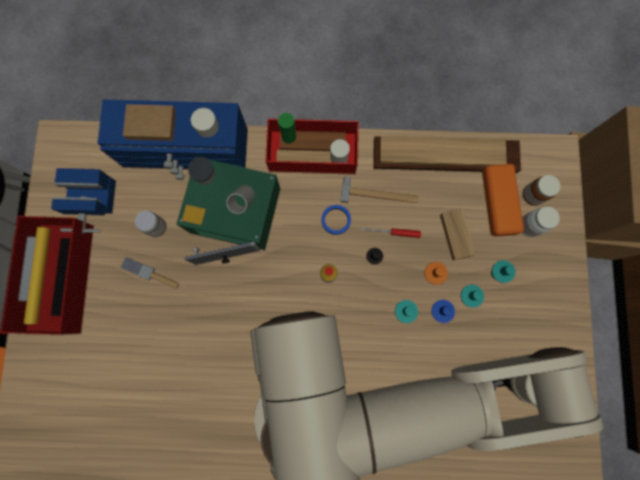

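Side view: the orange plug is at (379,346). The things it could be confused with are turquoise at (357,283), (435,332) and (470,386), blue (402,297), black small plug (303,340) and an orange box (447,495). In the top view the orange plug is at (272,436), turquoise at (311,406), (295,472), (271,503), and blue at (311,443). The choice is the orange one with a collar. The door at top (253,222) stands ajar, with the port at (200,240).

```bash
cat > fit.py <<'E'
from h import *
from scipy.optimize import least_squares
def circ(P):
    f=lambda p:np.hypot(P[:,0]-p[0],P[:,1]-p[1])-p[2]
    m=P.mean(0); return least_squares(f,[m[0],m[1],.02],loss="soft_l1",f_scale=.001).x
E
python3 - <<'E'
from fit import *
C={}
for n in ("side","top"):
    c=shot(n); C[n]=c
    P,rc=pts(c,np.array(c["z_map"])>0)
    hsv=cv2.cvtColor(c["pixels"],cv2.COLOR_BGR2HSV)[rc[:,0],rc[:,1]]
    o=(abs(hsv[:,0].astype(int)-11)<6)&(hsv[:,1]>170)&(np.hypot(P[:,0]-.46,P[:,1]+.43)<.07)&(P[:,2]>.02)
    Q=P[o]; print(n,o.sum(),Q.min(0),Q.max(0))
    t=Q[Q[:,2]>Q[:,2].max()-.006]; print(" top",len(t),t.mean(0),(t.min(0)+t.max(0))/2)
    k=Q[(Q[:,2]>.045)&(Q[:,2]<.066)]; print(" collar",(k.min(0)+k.max(0))/2)
    # trap roof
    g=(abs(P[:,2]-.15)<.006)&(np.hypot(P[:,0]-.64,P[:,1]-.23)<.2)&(hsv[:,0]>60)&(hsv[:,0]<95)&(hsv[:,1]>60)
    r=cv2.minAreaRect((P[g][:,:2]*1000).astype(np.float32)); print(" roof",g.sum(),P[g][:,2].mean(),r)
    d=imaging.outline_of("door",c)[0]; D,_=pts(c,d["pixels"]); D=D[(D[:,2]>.05)&(D[:,2]<.13)]
    if len(D)>20:
        m=np.median(D[:,:2],0); v=np.linalg.svd(D[:,:2]-m,full_matrices=False)[2][0]; s=(D[:,:2]-m)@v
        print(" door",m,v,m+v*np.percentile(s,1),m+v*np.percentile(s,99))
    u=imaging.outline_of("port_mouth",c)[0]; U,_=pts(c,u["pixels"]); print(" port",U.min(0),U.max(0)); 
s=cv2.imread("pics/side0.png")[330:430,290:400]; cv2.imwrite("pics/crop0.png",cv2.resize(s,None,fx=5,fy=5,interpolation=cv2.INTER_CUBIC))
E
```

```text
side 748 [ 0.43053786 -0.46785509  0.02031249] [ 0.50048627 -0.39618709  0.11151127]
 top 106 [ 0.46486689 -0.43305064  0.10817864] [ 0.46542242 -0.43286301  0.10851146]
 collar [ 0.46551207 -0.43202109  0.05734338]
 roof 2880 0.14873323282450507 ((664.8507690429688, 228.92620849609375), (267.4690856933594, 222.71343994140625), 78.98770904541016)
 door [0.50323337 0.23491616] [ 0.23116007 -0.97291573] [0.4769847  0.34539263] [0.5263562  0.13759588]
 port [ 0.56233408  0.33122239 -0.00761498] [0.66779975 0.66561497 0.15221553]
top 368 [ 0.43234278 -0.45877223  0.05018726] [ 0.49723588 -0.39086383  0.11460633]
 top 23 [ 0.46488216 -0.42464245  0.11045295] [ 0.46514091 -0.42396618  0.11172105]
 collar [ 0.46478933 -0.42481803  0.0577996 ]
 roof 4262 0.15049626037708386 ((663.32568359375, 235.95401000976562), (261.96392822265625, 222.13592529296875), 78.93567657470703)
 door [0.49794696 0.2511726 ] [-0.20068094  0.97965665] [0.51994927 0.14376472] [0.47717544 0.35257215]
 port [0.60596389 0.15353205 0.14211324] [0.7084706  0.23664654 0.2357839 ]
```

View pics/crop0.png

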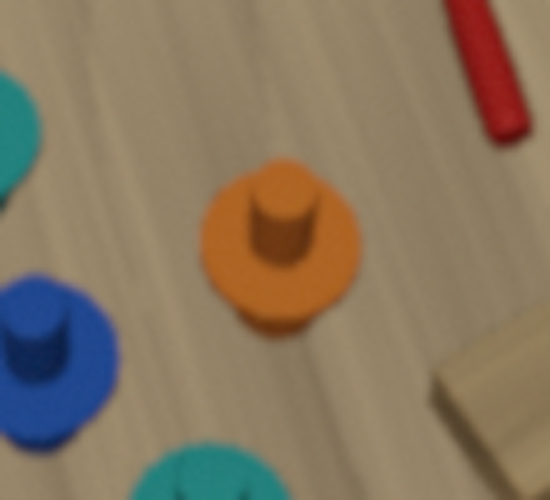

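The crop confirms an orange collared plug with a round grip, clear of the blue and turquoise ones. Next I'll move above it for a wrist look.

```bash
cat > plan.py <<'E'
from h import *
def to(p,yaw=None):
    s=readout.sense(); M=R.from_rotvec(s["ee_rot"]).as_matrix()
    d=M.T@(np.array(p)-s["eef_pos"]); print("pos",np.round(s["eef_pos"],4),"yaw y-axis deg",np.round(np.degrees(np.arctan2(M[1,1],M[0,1])),1),"tilt",np.round(M[:,2],3),"q",np.round(s["q"],2))
    print("slide units total",np.round(d/.15,3),"mm",np.round(d*1000,1))
    if yaw is not None:
        a=np.degrees(np.arctan2(M[1,1],M[0,1])); e=-((yaw-a+90)%180-90); print("spin deg (tool z down)",round(e,1),"units",round(e/60,3))
E
python3 -c "
from plan import *
to([.465-.06,-.428,.25],79); print(np.round(np.array(shot('wrist')['hand_eye']),3).tolist())"
```

```text
pos [ 0.1813 -0.5456  0.1945] yaw y-axis deg -71.6 tilt [-0.  0. -1.] q [-1.38  0.15  1.44 -0.    1.55 -0.13]
slide units total [ 1.663 -0.274 -0.37 ] mm [249.4 -41.1 -55.5]
spin deg (tool z down) 29.4 units 0.49
[[-0.001, 0.953, 0.304, 0.077], [1.0, 0.001, 0.001, 0.001], [0.001, 0.304, -0.953, -0.18], [0.0, 0.0, 0.0, 1.0]]
```

Emit:
{"method": "apply_moves", "body": {
  "fingers": [1,1,1,1,1,1,1,1,1,1,1,1],
  "slide": [
    [0.34,-0.024,-0.028],
    [0.34,-0.024,-0.028],
    [0.34,-0.024,-0.028],
    [0.34,-0.024,-0.028],
    [0.34,-0.024,-0.028],
    [0.34,-0.024,-0.028],
    [0,0,0],
    [0,0,0],
    [0,0,0],
    [0,0,0],
    [0,0,0],
    [0,0,0]
  ],
  "spin": [0,0,0,0,0,0,-0.17,-0.17,-0.17,-0.17,-0.17,-0.17]
}}

```text
time_s: 2.65
eef_pos: [0.4649, -0.4287, 0.2196]
ee_rot: [-2.408, -2.017, -0.0]
ft_force: [0.2, -0.1, -0.6]
finger_gap: 0.0854
grip_force: 0.0
```

Emit:
{"method": "apply_moves", "body": {
  "fingers": [1,1,1,1,1,1,1,1,1,1],
  "slide": [
    [0,0,0],
    [0,0,0],
    [0,0,0],
    [0,0,0],
    [0,0,0],
    [0,0,0],
    [0,0,0],
    [0,0,0],
    [0,0,0],
    [0,0,0]
  ],
  "spin": [-0.17,-0.17,-0.17,-0.17,-0.17,-0.17,-0.17,-0.17,-0.13,0]
}}

```text
time_s: 3.9
eef_pos: [0.4649, -0.4286, 0.2197]
ee_rot: [-0.303, -3.127, -0.0]
ft_force: [0.2, -0.5, -0.3]
finger_gap: 0.0854
grip_force: 0.0
```

```bash
cat > wp.py <<'E'
from fit import *
c=shot("wrist"); P,rc=pts(c,np.array(c["z_map"])>0)
hsv=cv2.cvtColor(c["pixels"],cv2.COLOR_BGR2HSV)[rc[:,0],rc[:,1]]
o=(abs(hsv[:,0].astype(int)-11)<6)&(hsv[:,1]>150)&(np.hypot(P[:,0]-.465,P[:,1]+.428)<.08)&(P[:,2]>.02)
Q=P[o]; zt=np.percentile(Q[:,2],99.5); t=Q[Q[:,2]>zt-.006]
k=Q[(Q[:,2]<zt-.04)&(Q[:,2]>zt-.056)]
for n,X in(("top",t),("collar",k)):
    (x,y),r=cv2.minEnclosingCircle((X[:,:2]*1000).astype(np.float32)); print(n,len(X),X[:,2].mean(),"mean",X.mean(0)[:2],"enc",x,y,r)
cv2.imwrite("pics/w1.png",c["pixels"])
E
python3 wp.py; python3 -c "
from plan import *
to([.465,-.428,.22],79)"
```

```text
top 51 0.3364706957801384 mean [ 0.44548928 -0.44923502] enc 446.44561767578125 -450.2188720703125 6.121089458465576
collar 25 0.2921920019105404 mean [ 0.46391858 -0.47504299] enc 457.52569580078125 -478.3672790527344 11.372779846191406
pos [ 0.4649 -0.4286  0.2196] yaw y-axis deg 78.8 tilt [-0.  0. -1.] q [-0.87  0.26  1.25  0.    1.63 -2.24]
slide units total [ 0.     0.004 -0.002] mm [ 0.   0.7 -0.4]
spin deg (tool z down) -0.2 units -0.003
```

```bash
sed -i 's/(P\[:,2\]>.02)/(P[:,2]>.02)\&(P[:,2]<.125)/' wp.py; python3 wp.py
```

```text
top 1047 0.1084490005556415 mean [ 0.46382526 -0.42909804] enc 464.43548583984375 -429.420166015625 15.132129669189453
collar 3589 0.058663310691572164 mean [ 0.45962067 -0.42824136] enc 464.3766784667969 -429.2577819824219 37.05546188354492
```

View pics/w1.png

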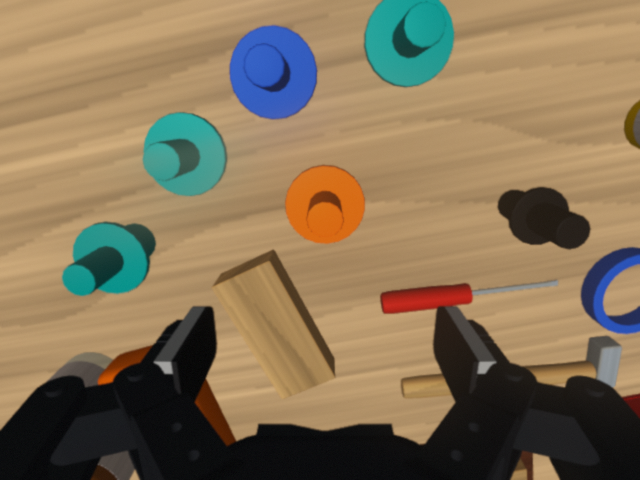

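The wrist view shows the orange plug at (204,325), and both circle fits agree at (0.4644, -0.4293), with the top at 0.108. Descending and gripping lightly, so the plug can pivot in the pads.

Emit:
{"method": "apply_moves", "body": {
  "fingers": [1,1,1,1,-1,-1,-1,-1,-1,-1,-1,-1],
  "slide": [
    [0,0,0.25],
    [0,0,0.3],
    [0,0,0.3],
    [0,0,0.15],
    [0,0,0],
    [0,0,0],
    [0,0,0],
    [0,0,0],
    [0,0,0],
    [0,0,0],
    [0,0,0],
    [0,0,0]
  ],
  "spin": [0,0,0,0,0,0,0,0,0,0,0,0],
  "squeeze": 25
}}

```text
time_s: 5.5
eef_pos: [0.4663, -0.4295, 0.0731]
ee_rot: [0.301, 3.123, -0.005]
ft_force: [0.7, 5.9, 24.7]
finger_gap: 0.0001
grip_force: 11.9
```

Run:
```python
from h import *
s=readout.sense();print(s["ft_force"],s["finger_gap"],s["eef_pos"])
a=shot("wrist")["pixels"]; b=shot("side")["pixels"][300:480,220:460]
cv2.imwrite("pics/m1.png",np.hstack([cv2.resize(a,(400,300)),cv2.resize(b,(400,300))]))
```

```text
[ 0.65892434  5.91664526 24.70180966] 0.00011448588271101184 [ 0.46627966 -0.42947545  0.07309862]
```

View pics/m1.png

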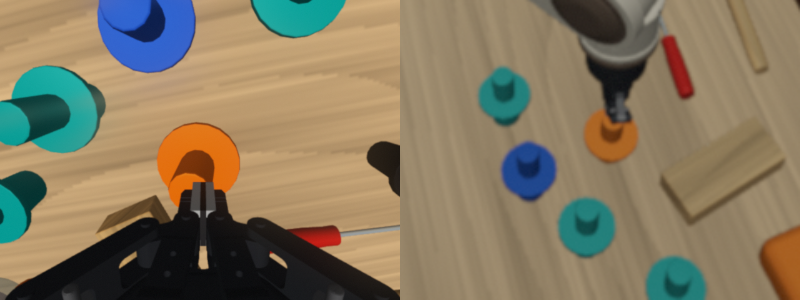

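```bash
sed -i 's/^cv2.imwrite.*//' wp.py
cat >> wp.py <<'E'
print("orange bounds",Q.min(0),Q.max(0)); s=readout.sense(); p=s["eef_pos"]
print("tcp px wrist",proj(c,p),"hold",proj(c,p+[0,0,.0187]),"top centre",proj(c,[[.4644,-.4293,.108]]))
d=np.array(c["z_map"]); r,k=np.round(proj(c,p)[0]).astype(int); print(np.round(d[r-40:r+41:8,k-20:k+21:5],3))
c=shot("side"); print("tcp px side",proj(c,p),"top c",proj(c,[[.4644,-.4293,.108]]))
b=c["pixels"][320:420,280:400].copy(); b=cv2.resize(b,(720,600),interpolation=cv2.INTER_CUBIC); cv2.imwrite("pics/s2.png",b)
E
python3 wp.py
```

```text
top 167 0.11869499880524359 mean [ 0.45685484 -0.42885712] enc 459.4373779296875 -428.89697265625 13.524592399597168
collar 756 0.06992646538805122 mean [ 0.45625843 -0.42464755] enc 464.2619934082031 -422.7725524902344 26.94491958618164
orange bounds [ 0.42739279 -0.47139867  0.05235006] [ 0.49475921 -0.39760066  0.12489032]
tcp px wrist [[275.23356892 325.89621048]] hold [[291.23888573 325.93308431]] top centre [[303.98821303 325.56001795]]
[[0.204 0.203 0.203 0.203 0.2   0.201 0.201 0.2   0.2  ]
 [0.198 0.196 0.196 0.196 0.199 0.202 0.203 0.202 0.203]
 [0.185 0.185 0.185 0.186 0.189 0.193 0.2   0.204 0.205]
 [0.174 0.175 0.175 0.178 0.181 0.183 0.192 0.203 0.205]
 [0.165 0.167 0.168 0.17  0.172 0.177 0.183 0.196 0.206]
 [0.158 0.157 0.159 0.161 0.164 0.169 0.176 0.191 0.208]
 [0.156 0.157 0.156 0.157 0.158 0.163 0.171 0.209 0.209]
 [0.158 0.152 0.153 0.152 0.152 0.152 0.152 0.211 0.211]
 [0.158 0.146 0.146 0.145 0.145 0.146 0.145 0.145 0.214]
 [0.148 0.139 0.139 0.14  0.139 0.139 0.138 0.14  0.148]
 [0.134 0.135 0.134 0.133 0.133 0.133 0.134 0.134 0.141]]
tcp px side [[373.78933069 345.79273388]] top c [[366.43986708 345.55267694]]
```

View pics/s2.png

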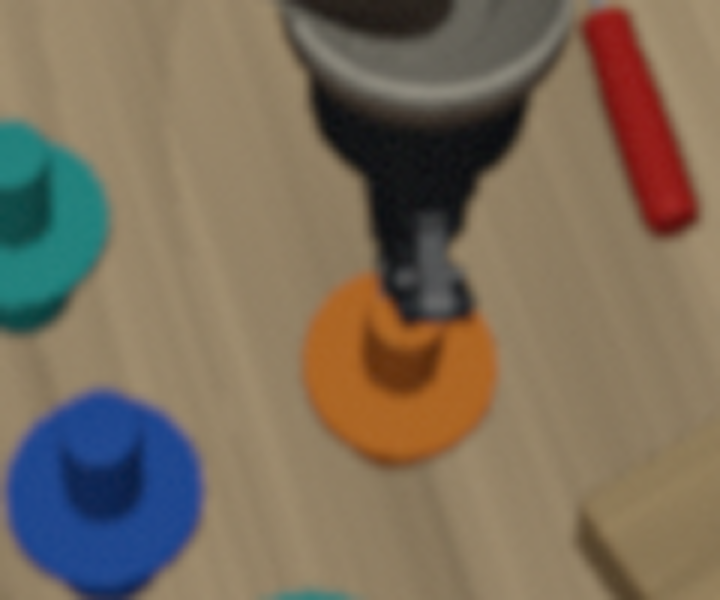

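Run:
```python
from h import *
s=readout.sense(); c=shot("wrist"); P,rc=pts(c,np.array(c["z_map"])>0)
hsv=cv2.cvtColor(c["pixels"],cv2.COLOR_BGR2HSV)[rc[:,0],rc[:,1]]
for r in range(250,345,8):
    m=(rc[:,0]==r)&(abs(rc[:,1]-326)<=1); p=P[m].mean(0); print(r,np.round(p,4),hsv[m].mean(0).round())
k=(P[:,2]<.16)&(P[:,2]>.04)&(hsv[:,2]<90)&(hsv[:,1]<120)&(np.hypot(P[:,0]-.47,P[:,1]+.43)<.06)
print("dark", k.sum(), P[k].min(0),P[k].max(0))
c=shot("side"); P,rc=pts(c,np.array(c["z_map"])>0); hsv=cv2.cvtColor(c["pixels"],cv2.COLOR_BGR2HSV)[rc[:,0],rc[:,1]]
k=(P[:,2]>.04)&(P[:,2]<.2)&(np.hypot(P[:,0]-.47,P[:,1]+.43)<.06)&(hsv[:,1]<120)
for lo in np.arange(.05,.16,.01):
    m=k&(P[:,2]>=lo)&(P[:,2]<lo+.01)
    if m.sum(): print("side",round(lo,2),m.sum(),np.round(P[m].min(0),3),np.round(P[m].max(0),3))
```

```text
250 [ 0.4528 -0.4268  0.0728] [ 11. 230. 115.]
258 [ 0.4534 -0.4269  0.0826] [ 11. 231. 113.]
266 [ 0.4537 -0.427   0.0919] [ 11. 233. 110.]
274 [ 0.4542 -0.4271  0.1   ] [ 11. 234. 109.]
282 [ 0.4547 -0.4272  0.1073] [ 11. 235. 107.]
290 [ 0.4568 -0.4276  0.1105] [ 13. 240. 202.]
298 [ 0.455  -0.4273  0.1213] [  9. 161.  41.]
306 [ 0.455  -0.4273  0.1278] [  9. 148.  36.]
314 [ 0.4551 -0.4273  0.1335] [ 11. 151.  32.]
322 [ 0.4553 -0.4274  0.1386] [ 10. 127.  29.]
330 [ 0.4552 -0.4274  0.1439] [ 11. 111.  26.]
338 [ 0.4556 -0.4274  0.148 ] [ 5. 36. 43.]
dark 5841 [ 0.44706942 -0.46026153  0.11406121] [ 0.47666822 -0.39569319  0.15999985]
side 0.06 1 [ 0.499 -0.427  0.063] [ 0.499 -0.427  0.063]
side 0.11 2 [ 0.457 -0.426  0.118] [ 0.457 -0.425  0.119]
side 0.12 3 [ 0.456 -0.434  0.123] [ 0.458 -0.422  0.124]
side 0.13 2 [ 0.455 -0.437  0.133] [ 0.456 -0.434  0.133]
side 0.14 1 [ 0.459 -0.439  0.143] [ 0.459 -0.439  0.143]
side 0.15 6 [ 0.453 -0.444  0.153] [ 0.457 -0.436  0.159]
```

The fingers have closed on top of the grip. The depth images put the real fingertips about 35 mm behind the reported TCP, and the plug is still upright in place. I'll lift, open, and redo the grasp that much lower.

Emit:
{"method": "apply_moves", "body": {
  "fingers": [-1,-1,1,1,1,1,1,1,1,1],
  "slide": [
    [0,0,-0.2],
    [0,0,-0.3],
    [0,0,0],
    [0,0,0],
    [0,0,0],
    [0,0,0],
    [0,0,0],
    [0,0,0],
    [0,0,0],
    [0,0,0]
  ],
  "spin": [0,0,0,0,0,0,0,0,0,0]
}}

```text
time_s: 7.05
eef_pos: [0.4649, -0.4286, 0.1447]
ee_rot: [-0.302, -3.127, -0.0]
ft_force: [-0.3, -0.5, 0.3]
finger_gap: 0.0855
grip_force: 0.0
```

```bash
sed -i '/^print("tcp px/,$d' wp.py
cat >> wp.py <<'E'
q=P-p
for side in(-1,1):
    k=(hsv[:,2]<110)&(hsv[:,1]<120)&(q[:,2]<.12)&(q[:,2]>-.05)&(np.abs(q[:,0])<.04)&(side*q[:,1]>.02)&(side*q[:,1]<.07)&(P[:,2]>.115)
    if k.sum(): print("finger",side,k.sum(),"lowest",np.percentile(q[k],1,axis=0),np.percentile(q[k],99,axis=0))
E
python3 wp.py; python3 -c "
from plan import *
to([.4644,-.4293,.036],79)"
```

```text
top 1771 0.10839492604491273 mean [ 0.46354317 -0.4291443 ] enc 464.1921081542969 -429.6142578125 14.992890357971191
collar 5261 0.058683714764208215 mean [ 0.45724226 -0.42785249] enc 464.52825927734375 -429.2752380371094 36.93429183959961
orange bounds [ 0.42789111 -0.46585715  0.05187986] [ 0.50114942 -0.39250173  0.11074765]
finger -1 17895 lowest [-0.02626071 -0.06933318  0.05613936] [-0.00037475 -0.02301903  0.11966646]
finger 1 17319 lowest [-0.0118677   0.02712869  0.05607049] [0.02108134 0.06929867 0.11962693]
pos [ 0.4649 -0.4287  0.1447] yaw y-axis deg 79.0 tilt [ 0.  0. -1.] q [-0.87  0.29  1.37  0.    1.48 -2.25]
slide units total [ 0.002 -0.005  0.725] mm [  0.3  -0.7 108.7]
spin deg (tool z down) -0.0 units -0.0
```

Emit:
{"method": "apply_moves", "body": {
  "fingers": [1,1,1,1,1,-1,-1,-1,-1,-1,-1,-1],
  "slide": [
    [0,-0.005,0.2],
    [0,0,0.25],
    [0,0,0.2],
    [0,0,0.07],
    [0,0,0],
    [0,0,0],
    [0,0,0],
    [0,0,0],
    [0,0,0],
    [0,0,0],
    [0,0,0],
    [0,0,0]
  ],
  "spin": [0,0,0,0,0,0,0,0,0,0,0,0],
  "squeeze": 25
}}

```text
time_s: 8.6
eef_pos: [0.4649, -0.4295, 0.0372]
ee_rot: [0.302, 3.127, -0.001]
ft_force: [0.1, 1.5, 6.5]
finger_gap: 0.0293
grip_force: 25.7
```

Emit:
{"method": "apply_moves", "body": {
  "fingers": [-1,-1,-1,-1,-1,-1,-1,-1,-1,-1,-1,-1],
  "slide": [
    [0,0,-0.2],
    [0,0,-0.33],
    [0,0,-0.33],
    [0,0,-0.33],
    [0,0,-0.33],
    [0,0,-0.33],
    [0,0,-0.3],
    [-0.03,0.2,0],
    [-0.07,0.35,0],
    [-0.07,0.35,0],
    [-0.07,0.35,0],
    [-0.07,0.35,0]
  ],
  "spin": [0,0,0,0,0,0,0,0,0,0,0,0]
}}

```text
time_s: 10.1
eef_pos: [0.5566, -0.2011, 0.3591]
ee_rot: [-0.302, -3.127, -0.0]
ft_force: [1.6, -0.1, -1.3]
finger_gap: 0.0298
grip_force: 25.3
```

Emit:
{"method": "apply_moves", "body": {
  "fingers": [-1,-1,-1,-1,-1,-1,-1,-1,-1,-1],
  "slide": [
    [-0.07,0.35,0],
    [-0.07,0.35,0],
    [-0.07,0.35,0],
    [-0.07,0.35,0],
    [-0.07,0.35,0],
    [-0.07,0.35,0],
    [-0.07,0.35,0],
    [-0.04,0.2,0],
    [0,0,0],
    [0,0,0]
  ],
  "spin": [0,0,0,0,0,0,0,0,0,0]
}}

```text
time_s: 11.35
eef_pos: [0.7102, 0.1719, 0.3589]
ee_rot: [-0.302, -3.127, 0.0]
ft_force: [-0.1, -0.6, -1.6]
finger_gap: 0.0293
grip_force: 25.5
```

```bash
cat > port.py <<'E'
from fit import *
s=readout.sense(); p=s["eef_pos"]; M=R.from_rotvec(s["ee_rot"]).as_matrix()
print("t",s["time_s"],"pos",p,"gap",s["finger_gap"],"ft",s["ft_force"])
c=shot("wrist"); cv2.imwrite("pics/w3.png",c["pixels"]); P,rc=pts(c,np.array(c["z_map"])>0)
hsv=cv2.cvtColor(c["pixels"],cv2.COLOR_BGR2HSV)[rc[:,0],rc[:,1]]
g=(abs(P[:,2]-.15)<.006)&(np.hypot(P[:,0]-.66,P[:,1]-.23)<.2)&(hsv[:,0]>60)&(hsv[:,0]<95)&(hsv[:,1]>60)
print("roof",g.sum(),np.median(P[g][:,2]),cv2.minAreaRect((P[g][:,:2]*1000).astype(np.float32)))
for r in imaging.outline_of("port_mouth",c)[:2]:
    U,_=pts(c,r["pixels"]); print("port",r["confidence"],np.round(r["pixel"]),len(U),U.min(0),U.max(0))
o=(abs(hsv[:,0].astype(int)-11)<6)&(hsv[:,1]>150)&(np.hypot(P[:,0]-p[0],P[:,1]-p[1])<.08)&(P[:,2]<p[2]+.1)&(P[:,2]>p[2]-.06)
Q=(P[o]-p)@M; print("plug in tool",len(Q),Q.min(0),Q.max(0))
np.savez("w3.npz",P=P,rc=rc,hsv=hsv,p=p,M=M)
E
python3 port.py
```

```text
t 11.35 pos [0.71019837 0.17190638 0.35890202] gap 0.02926111591633132 ft [-0.08724691 -0.55941576 -1.61873558]
roof 39640 0.15067302032306987 ((663.4961547851562, 233.94485473632812), (259.11669921875, 219.95733642578125), 78.73784637451172)
port 0.86 [125. 326.] 6120 [0.60245988 0.15066484 0.14846678] [0.70878194 0.21962437 0.2365654 ]
port 0.66 [242.  94.] 3212 [ 0.70012921 -0.3306765  -0.00137316] [ 0.78881826 -0.11903474  0.0292359 ]
plug in tool 6797 [-0.01414584 -0.04844892 -0.08899781] [ 0.03727179  0.03621049 -0.01417171]
```

View pics/w3.png

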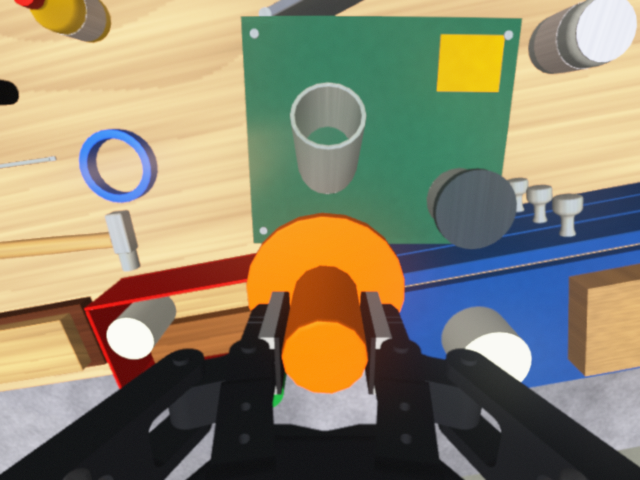

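The wrist view shows the port rim centred near (120,328), the stub at (208,472), and the plug held upright between the pads with its grip top near (358,325). Next I'll fit the rim and the plug's pose in the grip.

```bash
cat > rim.py <<'E'
from fit import *
z=np.load("w3.npz"); P,rc,hsv,p,M=[z[k] for k in("P","rc","hsv","p","M")]
yaw=np.radians(-11.25); ux=np.array([np.cos(yaw),np.sin(yaw),0]); uy=np.array([-np.sin(yaw),np.cos(yaw),0])
a0=-ux*np.sin(np.radians(32))+np.array([0,0,np.cos(np.radians(32))])
k=(hsv[:,1]<60)&(P[:,2]>.17)&(P[:,2]<.25)&(np.hypot(P[:,0]-.65,P[:,1]-.185)<.09)&(rc[:,0]<205)
U=P[k]; h=U@a0; ht=np.percentile(h,98); r=U[h>ht-.004]
print(len(U),len(r),"spread h",np.percentile(h,[90,95,98,99.5]))
b2=np.cross(a0,uy)
X=np.c_[r@uy,r@b2]; q=circ(X)
C=q[0]*uy+q[1]*b2+a0*np.median(r@a0); print("rim centre",C,"mean radius",q[2])
# outer cylinder wall axis fit
def f(v):
    a=v[3:6]/np.linalg.norm(v[3:6]); d=W-v[:3]; return np.linalg.norm(d-np.outer(d@a,a),axis=1)-.031
e=U-C; W=U[((e@a0)<-.006)&((e@a0)>-.05)&(np.linalg.norm(e-np.outer(e@a0,a0),axis=1)>.0285)]
s=least_squares(f,np.r_[C,a0],loss="soft_l1",f_scale=.001); a=s.x[3:]/np.linalg.norm(s.x[3:]); c=s.x[:3]+a*((C-s.x[:3])@a)
print("wall",len(W),"axis",a,"lean",np.degrees(np.arccos(a[2])),"az",np.degrees(np.arctan2(a[1],a[0])),"exp az",180-11.25,"pt at rim",c)
o=(abs(hsv[:,0].astype(int)-11)<6)&(hsv[:,1]>150)&(rc[:,0]>210)&(rc[:,0]<392)&(abs(rc[:,1]-325)<85)
Q=(P[o]-p)@M
t=Q[Q[:,2]<np.percentile(Q[:,2],3)+.004]; print("grip top z",np.median(t[:,2]),np.percentile(Q[:,2],[.2,1,5]),cv2.minEnclosingCircle((t[:,:2]*1000).astype(np.float32)))
k=Q[(Q[:,2]>np.median(t[:,2])+.045)]; print("collar",np.median(k[:,2]),np.percentile(k,1,axis=0),np.percentile(k,99,axis=0))
print("collar tilt svd",np.linalg.svd((k-k.mean(0))[::5],full_matrices=False)[2][2])
E
python3 rim.py
```

```text
5009 1210 spread h [-0.12362727 -0.12314595 -0.12275717 -0.12236132]
rim centre [0.63273753 0.18888623 0.21873075] mean radius 0.02862090278420708
wall 1434 axis [-0.52055419  0.1023194   0.84767569] lean 32.0402424980104 az 168.87978697871065 exp az 168.75 pt at rim [0.63150106 0.18912025 0.21794318]
grip top z -0.07023510979461495 [-0.07221165 -0.07161956 -0.07075191] ((4.414524078369141, -6.7488322257995605), 22.415929794311523)
collar -0.02108839086418931 [-0.20978429 -0.12042186 -0.02473666] [0.03685596 0.03535003 0.31445763]
collar tilt svd [-0.73226608 -0.33872332 -0.590807  ]
```

Emit:
{"method": "apply_moves", "body": {
  "fingers": [-1,-1,-1,-1,-1,-1,-1,-1,-1,-1,-1],
  "slide": [
    [0.3,0.01,0],
    [0.3,0,0],
    [0.085,0,0.1],
    [0,0,0.3],
    [0,0,0.126],
    [0,0,0],
    [-0.035,0,0.0565],
    [-0.035,0,0.0565],
    [-0.035,0,0.0565],
    [-0.036,0,0.0565],
    [0,0,0]
  ],
  "spin": [0,0,0,0,0,0,0,0,0,0,0]
}}

```text
time_s: 12.82
eef_pos: [0.6306, 0.1891, 0.2453]
ee_rot: [-0.302, -3.125, 0.001]
ft_force: [0.3, 0.4, -1.1]
finger_gap: 0.0292
grip_force: 25.3
```

Emit:
{"method": "apply_moves", "body": {
  "fingers": [-1,-1,-1,-1,-1,-1,-1,-1,-1,-1],
  "slide": [
    [0.036,0,0.003],
    [0.036,0,0.004],
    [0.036,0,0.006],
    [0.037,0,0.008],
    [0.034,0,0.012],
    [0.034,0,0.016],
    [0.032,0,0.018],
    [0.032,0,0.021],
    [0,0,0],
    [0,0,0]
  ],
  "spin": [0,0,0,0,0,0,0,0,0,0],
  "squeeze": 20
}}

```text
time_s: 14.08
eef_pos: [0.5898, 0.1978, 0.2361]
ee_rot: [0.301, 3.123, 0.003]
ft_force: [-5.9, 1.0, 22.8]
finger_gap: 0.0293
grip_force: 30.4
```

Run:
```python
from h import *
s=readout.sense();print(s["time_s"],s["ft_force"],s["ft_torque"],s["eef_pos"])
a=shot("wrist")["pixels"]; b=shot("side")["pixels"][60:240,220:460]
cv2.imwrite("pics/m4.png",np.hstack([cv2.resize(a,(400,300)),cv2.resize(b,(400,300))]))
```

```text
14.075 [-5.92337783  1.02637517 22.76899742] [ 0.13276874  0.63582207 -0.00545442] [0.58978396 0.19777113 0.23608387]
```

View pics/m4.png

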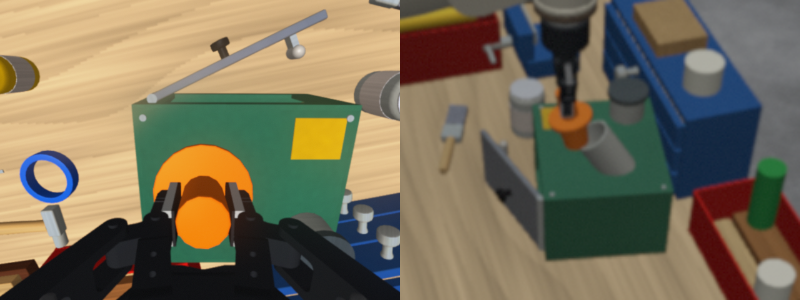

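The side view shows the plug has come out over the low side of the rim, because it didn't go deep enough to be held. Its foot's rear edge now rests on the rim and it seems to have tilted a little. I'll measure the tilt.

```bash
cat > tilt.py <<'E'
from fit import *
C=np.array([.632,.189,.2183]); yaw=np.radians(-11.25); ux=np.array([np.cos(yaw),np.sin(yaw),0]); uy=np.array([-np.sin(yaw),np.cos(yaw),0]); uz=np.array([0,0,1.])
a=-ux*np.sin(np.radians(32))+uz*np.cos(np.radians(32))
def measure(near=None):
    s=readout.sense(); p=s["eef_pos"]; c=shot("wrist"); P,rc=pts(c,np.array(c["z_map"])>0)
    hsv=cv2.cvtColor(c["pixels"],cv2.COLOR_BGR2HSV)[rc[:,0],rc[:,1]]
    o=(abs(hsv[:,0].astype(int)-11)<6)&(hsv[:,1]>150)&(np.linalg.norm(P-(p+[0,0,.03] if near is None else near),axis=1)<.085)
    W=P[o][::4]
    # signed-distance style fit: plug = collar top plane annulus + grip side + grip top, params foot pos + axis
    def f(v):
        ax=ux*v[3]+uy*v[4]+uz; ax/=np.linalg.norm(ax); d=W-v[:3]; h=d@ax; r=np.linalg.norm(d-np.outer(h,ax),axis=1)
        def box(r,h,R,h0,h1):
            qx=r-R; qz=np.maximum(h0-h,h-h1); return np.hypot(np.maximum(qx,0),np.maximum(qz,0))+np.minimum(np.maximum(qx,qz),0)
        D=np.minimum(box(r,h,.037,.05,.058),box(r,h,.015,.058,.108)); D=np.minimum(D,box(r,h,.023,0,.05)); return D
    best=None
    for t in (-.1,-.3,-.6):
        ax=ux*t+uz; ax/=np.linalg.norm(ax); x0=np.r_[(p+[0,0,.054]-ax*.09) if near is None else near-ax*.05,t,0]
        r=least_squares(f,x0,loss="soft_l1",f_scale=.001)
        if best is None or r.cost<best.cost: best=r
    v=best.x; ax=ux*v[3]+uy*v[4]+uz; ax/=np.linalg.norm(ax)
    loc=lambda q:np.round(1000*np.array([(q-C)@ux,(q-C)@uy,(q-C)@uz]),1)
    k=v[:3]+ax*.05
    print("t",s["time_s"],"ft",np.round(s["ft_force"],1),"n",len(W),"res",round(np.median(abs(f(v)))*1000,2),"lean",np.round(np.degrees(np.arctan(-v[3])),1),"side",np.round(np.degrees(np.arctan(v[4])),1))
    print("foot loc",loc(v[:3]),"collar loc",loc(k),"dist to rim mm",round(1000*np.linalg.norm(k-C),1),"angle",round(np.degrees(np.arccos(ax@a)),1))
    print("tcp loc",loc(p),"foot depth along a",round(-1000*(v[:3]-C)@a,1))
if __name__=="__main__": measure()
E
python3 tilt.py
```

```text
t 14.175 ft [-5.1  1.4 22.2] n 2867 res 0.35 lean 11.6 side 0.0
foot loc [-24.6  -0.3 -13.3] collar loc [-34.6  -0.3  35.7] dist to rim mm 49.7 angle 20.4
tcp loc [-43.1   0.3  17.8] foot depth along a -1.7
```

Emit:
{"method": "apply_moves", "body": {
  "fingers": [-1,-1,-1,-1,-1,-1,-1,-1,-1,-1],
  "slide": [
    [0,0,-0.08],
    [0,0,-0.093],
    [-0.04,0,0],
    [-0.037,0,0],
    [0,0,0],
    [-0.021,0,0.034],
    [-0.021,0,0.034],
    [-0.021,0,0.034],
    [-0.021,0,0.034],
    [-0.022,0,0.034]
  ],
  "spin": [0,0,0,0,0,0,0,0,0,0]
}}

```text
time_s: 15.48
eef_pos: [0.6168, 0.192, 0.2333]
ee_rot: [-0.302, -3.127, -0.0]
ft_force: [-0.7, 0.2, -1.5]
finger_gap: 0.0297
grip_force: 28.2
```

```bash
python3 tilt.py
```

```text
t 15.475 ft [-0.7  0.2 -1.5] n 2112 res 0.32 lean 11.0 side 0.1
foot loc [  2.5  -0.7 -16.5] collar loc [-7.1 -0.7 32.6] dist to rim mm 33.4 angle 21.0
tcp loc [-15.5  -0.1  15. ] foot depth along a 15.3
```

Emit:
{"method": "apply_moves", "body": {
  "fingers": [-1,-1,-1,-1,-1,-1,-1],
  "slide": [
    [0.03,0,0.008],
    [0.03,0,0.009],
    [0.03,0,0.011],
    [0.03,0,0.014],
    [0.03,0,0.016],
    [0.03,0,0.018],
    [0,0,0]
  ],
  "spin": [0,0,0,0,0,0,0]
}}

```text
time_s: 16.4
eef_pos: [0.5897, 0.1973, 0.222]
ee_rot: [-0.301, -3.127, -0.0]
ft_force: [1.8, -0.6, 1.7]
finger_gap: 0.0294
grip_force: 28.6
```

```bash
python3 tilt.py
```

```text
t 16.4 ft [ 1.8 -0.6  1.7] n 3037 res 0.48 lean 29.3 side -0.2
foot loc [  2.4   0.3 -17.4] collar loc [-22.1   0.2  26.2] dist to rim mm 34.3 angle 2.7
tcp loc [-43.1  -0.1   3.7] foot depth along a 16.0
```

Emit:
{"method": "apply_moves", "body": {
  "fingers": [-1,-1,-1,-1,-1,-1],
  "slide": [
    [-0.03,0,0.024],
    [-0.03,0,0.026],
    [-0.027,0,0.034],
    [-0.026,0,0.034],
    [0,0,0],
    [0,0,0]
  ],
  "spin": [0,0,0,0,0,0]
}}

```text
time_s: 17.2
eef_pos: [0.6067, 0.194, 0.2047]
ee_rot: [0.302, 3.127, 0.0]
ft_force: [0.8, 0.7, -1.4]
finger_gap: 0.0294
grip_force: 28.5
```

```bash
python3 tilt.py
```

```text
t 17.2 ft [ 0.8  0.7 -1.4] n 2610 res 0.49 lean 28.8 side -0.1
foot loc [ 19.1   0.3 -35.1] collar loc [-5.1  0.2  8.7] dist to rim mm 10.1 angle 3.2
tcp loc [-25.7  -0.  -13.6] foot depth along a 39.8
```

Emit:
{"method": "apply_moves", "body": {
  "fingers": [-1,-1,-1,-1,-1],
  "slide": [
    [-0.014,0,0.022],
    [-0.014,0,0.022],
    [-0.014,0,0.024],
    [0,0,0],
    [0,0,0]
  ],
  "spin": [0,0,0,0,0]
}}

```text
time_s: 17.88
eef_pos: [0.6119, 0.1931, 0.1949]
ee_rot: [-0.301, -3.126, -0.0]
ft_force: [-14.3, 0.9, 9.7]
finger_gap: 0.0293
grip_force: 30.2
```

```bash
python3 tilt.py
```

```text
t 17.875 ft [-14.3   0.9   9.7] n 2844 res 0.45 lean 31.3 side 0.1
foot loc [ 26.1  -0.2 -42.1] collar loc [ 0.2 -0.1  0.6] dist to rim mm 0.6 angle 0.7
tcp loc [-20.5   0.1 -23.4] foot depth along a 49.6
```

Emit:
{"method": "apply_moves", "body": {
  "fingers": [1,1,1,1,1,1,1,1,1,1],
  "slide": [
    [0,0,0],
    [0,0,0],
    [0,0,0],
    [0,0,0],
    [0,0,-0.1],
    [0,0,-0.2],
    [0,0,-0.25],
    [0,0,-0.25],
    [0,0,0],
    [0,0,0]
  ],
  "spin": [0,0,0,0,0,0,0,0,0,0]
}}

```text
time_s: 19.18
eef_pos: [0.6129, 0.1927, 0.3145]
ee_rot: [0.302, 3.127, 0.0]
ft_force: [-0.9, 0.2, -0.1]
finger_gap: 0.0851
grip_force: 0.0
```

```bash
cat > door.py <<'E'
from tilt import *
measure(C+a*.02)
def door(n):
    c=shot(n); r=imaging.outline_of("door",c)[0]; D,rc=pts(c,r["pixels"])
    D=D[(D[:,2]>.06)&(D[:,2]<.150)]; L=np.c_[(D-C)@ux,(D-C)@uy]
    x=L-np.median(L,0); v=np.linalg.svd(x,full_matrices=False)[2][0]; v=v*np.sign(v[1]); t=x@v
    k=abs(x@[-v[1],v[0]])<.01; m=np.median(L,0)
    print(n,r["confidence"],len(D),"door angle",np.arctan2(-v[0],v[1]),"ends loc",m+v*np.percentile(t[k],1),m+v*np.percentile(t[k],99),"z",D[:,2].max())
    return c
door("top"); door("side"); c=door("wrist"); cv2.imwrite("pics/w5.png",c["pixels"])
print("trap centre loc",[(np.array([.6635,.234,0])-C)@u for u in(ux,uy)])
E
python3 door.py
```

```text
t 19.175 ft [-0.9  0.2 -0.1] n 1809 res 0.4 lean 32.0 side -0.1
foot loc [ 24.   -0.5 -43.6] collar loc [-2.5 -0.6 -1.2] dist to rim mm 2.9 angle 0.1
tcp loc [-19.5  -0.1  96.2] foot depth along a 49.7
  return _methods._mean(a, axis=axis, dtype=dtype,
  ret = um.true_divide(
Traceback (most recent call last):
  File "door.py", line 10, in <module>
    door("top"); door("side"); c=door("wrist"); cv2.imwrite("pics/w5.png",c["pixels"])
    ~~~~^^^^^^^
  File "door.py", line 6, in door
    x=L-np.median(L,0); v=np.linalg.svd(x,full_matrices=False)[2][0]; v=v*np.sign(v[1]); t=x@v
                          ~~~~~~~~~~~~~~~~~~~~~~~~~~~~~~~~~~~~~~~^^^
IndexError: index 0 is out of bounds for axis 0 with size 0
```

The plug is home and released: about 3 mm and 0.1° off by my fit. Now the door.

```bash
sed -i 's/^door("top").*/for n in ("side","wrist"):\n    try: c=door(n)\n    except Exception as e: print(n,e)/; s/^measure.*/s=readout.sense(); print(s["time_s"],s["q"].round(2))/' door.py; python3 door.py
```

```text
19.325 [ 0.18  0.29  1.03  0.    1.82 -1.19]
side 0.84 871 door angle 0.43306370671407907 ends loc [-0.09511559 -0.07240995] [-0.1850063   0.12201796] z 0.14248533294177723
wrist 0.72 2987 door angle 1.488000024696121 ends loc [-0.09425923 -0.2941019 ] [-0.14531157 -0.28986527] z 0.1232037585717502
trap centre loc [np.float64(0.022115671841975958), np.float64(0.050280682761653414)]
```

Emit:
{"method": "apply_moves", "body": {
  "fingers": [-1,-1,-1,-1,-1,-1,-1,-1,-1,-1,-1,-1],
  "slide": [
    [0.2,0.1,0],
    [0.3,0.15,0],
    [0.3,0.15,0],
    [0.3,0.15,0],
    [0.2,0.083,0],
    [0,0,0.3],
    [0,0,0.33],
    [0,0,0.33],
    [0,0,0.33],
    [0,0,0.27],
    [0,0,0.1],
    [0,0,0]
  ],
  "spin": [0,0,0,0,0,0,0,0,0,0,0,0]
}}

```text
time_s: 21.02
eef_pos: [0.4396, 0.3232, 0.0655]
ee_rot: [-0.302, -3.126, 0.0]
ft_force: [-0.5, -0.0, -1.4]
finger_gap: -0.0001
grip_force: 0.0
```

```bash
cat > look.py <<'E'
from tilt import *
import sys
s=readout.sense(); p=s["eef_pos"]; print(s["time_s"],"tcp loc",[round(1000*float((p-C)@u),1) for u in(ux,uy)],p[2],"ft",s["ft_force"].round(1),"gap",s["finger_gap"])
b=shot("side"); w=shot("wrist")
cv2.imwrite("pics/"+sys.argv[1],np.hstack([cv2.resize(w["pixels"],(400,300)),cv2.resize(b["pixels"][60:240,220:460],(400,300))]))
E
python3 look.py m6.png
```

```text
21.025 tcp loc [-214.8, 94.1] 0.06550859714946314 ft [-0.5 -0.  -1.4] gap -0.00011005318138312653
```

View pics/m6.png

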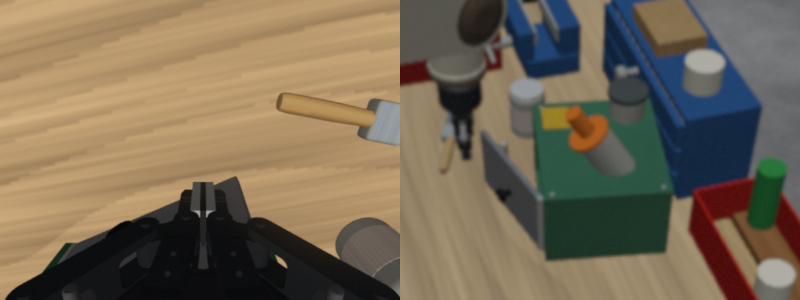

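The side view shows the plug seated with its collar on the rim. The closed fingers stand in front of the door, just inside its free edge. Pushing.

Emit:
{"method": "apply_moves", "body": {
  "fingers": [-1,-1,-1,-1,-1,-1,-1,-1,-1,-1,-1,-1],
  "slide": [
    [-0.06,0.012,0],
    [-0.06,0.012,0],
    [-0.06,0.012,0],
    [-0.06,0.012,0],
    [-0.06,0.012,0],
    [-0.06,0.012,0],
    [-0.06,0.012,0],
    [-0.06,0.012,0],
    [-0.06,0.01,0],
    [-0.06,0.008,0],
    [-0.05,0.005,0],
    [0,0,0]
  ],
  "spin": [0,0,0,0,0,0,0,0,0,0,0,0]
}}

```text
time_s: 22.62
eef_pos: [0.5394, 0.322, 0.0653]
ee_rot: [0.302, 3.127, 0.0]
ft_force: [0.5, 0.7, 0.8]
finger_gap: 0.0002
grip_force: 0.0
```

Emit:
{"method": "apply_moves", "body": {
  "fingers": [-1,-1,-1,-1,-1],
  "slide": [
    [-0.02,0,0],
    [-0.02,0,0],
    [-0.02,0,0],
    [-0.02,0,0],
    [0,0,0]
  ],
  "spin": [0,0,0,0,0]
}}

```text
time_s: 23.25
eef_pos: [0.546, 0.3207, 0.0653]
ee_rot: [-0.299, -3.118, 0.001]
ft_force: [-43.6, 4.1, 18.9]
finger_gap: -0.0
grip_force: 21.9
```

```bash
python3 look.py m7.png; python3 door.py 2>&1 | grep -v Warn
```

```text
23.25 tcp loc [-110.1, 112.4] 0.06533957021679189 ft [-43.6   4.1  18.9] gap -1.4589953338942821e-05
23.35 [ 0.41  0.35  1.46  0.    1.34 -0.97]
side 0.54 294 door angle 0.03215374906434652 ends loc [-0.09208407 -0.06862713] [-0.09751691  0.10027895] z 0.1497356884336869
wrist 0.84 32903 door angle 0.009329961048395336 ends loc [-0.09808894 -0.04800526] [-0.09994874  0.15132532] z 0.1498385187823208
trap centre loc [np.float64(0.022115671841975958), np.float64(0.050280682761653414)]
```

Emit:
{"method": "apply_moves", "body": {
  "fingers": [-1,-1,-1,-1,-1,-1,-1,-1],
  "slide": [
    [0.08,0,0],
    [0.2,0,0],
    [0.3,0,0],
    [0.3,0,0],
    [0,0,-0.3],
    [0,0,-0.3],
    [0,0,-0.3],
    [0,0,0]
  ],
  "spin": [0,0,0,0,0,0,0,0]
}}

```text
time_s: 24.55
eef_pos: [0.4223, 0.3456, 0.204]
ee_rot: [0.301, 3.122, 0.006]
ft_force: [0.1, 1.5, -0.1]
finger_gap: 0.0001
grip_force: 0.0
```

```bash
python3 look.py m8.png; python3 door.py 2>&1 | grep -v Warn
python3 - <<'E'
from tilt import *
# seat check from the side camera: orange points vs plug model
c=shot("side"); P,rc=pts(c,np.array(c["z_map"])>0); h=cv2.cvtColor(c["pixels"],cv2.COLOR_BGR2HSV)[rc[:,0],rc[:,1]]
k=(abs(h[:,0].astype(int)-11)<6)&(h[:,1]>150)&(np.linalg.norm(P-C-a*.02,axis=1)<.08); e=(P[k]-C)@a; print("orange along axis mm",np.percentile(e*1000,[1,50,99]).round(1))
E
```

```text
24.55 tcp loc [-236.2, 112.7] 0.20404822250919566 ft [ 0.1  1.5 -0.1] gap 9.650593060287385e-05
24.65 [ 0.54  0.08  1.5  -0.    1.56 -0.83]
side 0.7 322 door angle 0.026574298287714623 ends loc [-0.09253331 -0.06994077] [-0.09812486  0.14042153] z 0.14197851025478703
wrist list index out of range
trap centre loc [np.float64(0.022115671841975958), np.float64(0.050280682761653414)]
orange along axis mm [ 0.5  8.4 58. ]
```

View pics/m8.png

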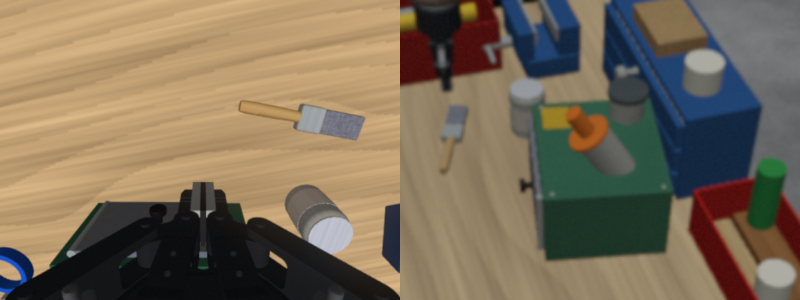

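The plug is seated and the door looks flush. I'll take one numeric check of the door angle from above before handing in.

Emit:
{"method": "apply_moves", "body": {
  "fingers": [-1,-1,-1,-1,-1,-1,-1,-1],
  "slide": [
    [0,0,-0.3],
    [0,0,-0.3],
    [0,0,-0.3],
    [-0.3,-0.07,0],
    [-0.3,-0.07,0],
    [-0.3,-0.07,0],
    [-0.2,-0.07,0],
    [0,0,0]
  ],
  "spin": [0,0,0,0,0,0,0,0]
}}

```text
time_s: 25.9
eef_pos: [0.5765, 0.2709, 0.3336]
ee_rot: [-0.305, -3.125, 0.002]
ft_force: [-0.3, -0.1, 0.7]
finger_gap: -0.0001
grip_force: 0.0
```

Run:
```python
from tilt import *
measure(C+a*.02)
c=shot("wrist"); P,rc=pts(c,np.array(c["z_map"])>0); X,Y,Z=(P-C)@ux*1000,(P-C)@uy*1000,P[:,2]*1000
def line(m,side):
    e=[];y=np.arange(-60,175,5)
    for y0 in y:
        k=m&(abs(Y-y0)<3); e.append(np.percentile(X[k],side) if k.sum()>4 else np.nan)
    e=np.array(e); g=~np.isnan(e); f=least_squares(lambda v:v[0]+v[1]*y[g]-e[g],[-95,0],loss="soft_l1",f_scale=.5).x; return g.sum(),f
print("roof front edge",line((abs(Z-150)<5)&(X<-60)&(X>-120),2))
print("door top: front",line((Z>128)&(Z<141)&(X<-75)&(X>-130),2),"back",line((Z>132)&(Z<141)&(X<-75)&(X>-130),50))
```

```text
t 25.9 ft [-0.3 -0.1  0.7] n 1480 res 0.42 lean 31.9 side -0.1
foot loc [ 24.1  -1.  -43.6] collar loc [-2.3 -1.1 -1.2] dist to rim mm 2.8 angle 0.1
tcp loc [-70.4  69.5 115.3] foot depth along a 49.8
roof front edge (np.int64(47), array([-8.82411629e+01, -1.57747259e-03]))
door top: front (np.int64(47), array([-9.93937799e+01,  2.84089330e-04])) back (np.int64(47), array([-9.40925096e+01,  8.92747603e-04]))
```

The door is parallel to the trap's front edge to within about 0.002 rad, so it's shut. The plug is home, and the robot is touching nothing.

```bash
python3 -c "
from h import *
print(order.hand_in())"
```

```text
the job is handed in; nothing more can be done
None
```

The orange plug is home in the port (about 3 mm and 0.1° off by my camera fit), the door is shut on its catch to within about 0.002 rad, and I handed the job in at about 26 s, though no verdict came back.

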